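# Empty the tailgate tray of sample bottles into the tub

### The arm

A 6-joint arm with a two-finger parallel gripper is mounted at the origin on a cart in front of the work surface, level with it; the furniture and walls round the work are solid. World frame = base frame: x ahead of the robot, y to its left, z up, the work surface at z = 0. Lengths are in mm, angles in rad, forces in N, time in s.
With the tool pointing down it reaches from about 325 to 850 mm from the base axis. Payload 15.5 kg.
Tool frame: the origin (TCP) lies midway between the tips of the shut fingers; the grasp point (between the pads) lies 19 mm behind it (arm.grip_depth is the z of the grasp point in the tool frame, in mm); z points along the fingers, y is the line along which they close (so a half turn about z gives the same grasp; the last joint's range is limited). The gripper opens to 91 mm and grips with 3 to 60 N. Pads are 32 mm wide; open, the fingers measure 118 mm over their backs; the gripper's body (76 mm by 178 mm) begins 60 mm behind the grasp point.
Start: joints at [1.107, 0.494, 1.345, -0, 1.302, -0.096], TCP at [225.306, 582.978, 213.915] pointing down, gripper open.
Joint ranges: [-2.91, 2.91], [-0.82, 2.16], [0.22, 2.67], [-1.22, 4.37], [0.12, 2.79], [-3.08, 3.08]. Speed limits (rad/s): [1.89, 1.89, 2.57, 3.01, 3.01, 3.01].

### API

Orientations are given as a unit quaternion [w, x, y, z].
In Python, from workcell import arm gives the robot as it stands. The module is installed in compiled form; this text tells all that it offers.
- The arm moves only by the tool move_arm, never from a script. Its argument "rows" is a list of rows, each an object with "linear": the shift along the tool's x, y, z in m, a list of three; "twist": the turn, a rotation vector about the tool's x, y, z in rad, a list of three; "gripper": the opening, from -1 (shut) to 1 (fully open). In form: [{"linear": [tx, ty, tz], "twist": [ax, ay, az], "gripper": gripper}, ...]. A call has 1 to 12 rows; each row shifts and turns the commanded pose from where the row before left it, along the tool's axes as they then stand; what a row does not reach is not made up. A row lasts 1/12 s, in which the tool goes at most 41.7 mm and 7.16 degrees, less where a joint would pass 70% of its speed; a pose out of reach is approached as far as the arm can. A call is refused whole if a number of a shift passes 0.0417 or a number of a turn 0.125, either way. A call with a gripper value outside its range is refused whole. The fingers move at their own pace and stop on an object; "squeeze" is the grip in N (left out, the last holds). Time passes only in rows, so rows that do not move let the fingers close. It gives the time, the measured TCP pose, the force, the opening and the grip force at its end, in the units of the state.
- arm.read_state(): the state, without advancing time (a new reading comes with each control period).
- arm.camera(name): name is "scene" or "top" or "wrist"; returns (picture, depth): 480x640x3 uint8, blue, green, red; 480x640 float32, mm along the optical axis (not along the pixel's ray), 0 where there is no reading.
- arm.calibration(name): a dict with "fx", "fy", "cx", "cy" (pixels), "R" (3x3) and "t" (3): a world point X has camera coordinates R X + t; the wrist camera has in their place "tool_from_camera" (4x4, takes a point from camera to tool coordinates, whose origin is the TCP and whose axes are the flange's). Camera axes: x right, y down, z forward; pixel columns grow to the right and rows downward; lengths in mm; the calibration is good to about 2 mm. A picture is of the moment at which its call begins: read the wrist's pose just before it. calibration takes no time and is no camera call.
- arm.hand_in(): hands the job in; it is judged then, once.
The state is a dict: "time_s": time; "joint_pos": joint angles; "joint_vel": joint speeds; "tau": joint torques, N m; "ee_pos": TCP position; "eef_rot": TCP orientation; "force": force on the tool from outside, world axes, zero at the start; "ft_torque": the same for the moment, N m; "gripper_width": finger opening in mm; "gripper_force": force on a finger pad.
Only numpy, scipy, OpenCV 4.12 (cv2) and the standard library are available. Lean on these libraries where they do the work, as an engineer would, in place of code of your own. Each camera call takes 0.05 s, during which the arm holds its last target. There are 200 camera calls.

### The job

The small brown bottles in the tipping tray are to go into the blue tub in front of it. With the tray still level, fold its end gate all the way down, then tip the tray up by its rear orange tab so that the bottles slide out over the gate, keeping it tipped until all three lie in the tub. Lower the tray gently back onto its rest under control, gate left down, and leave the things around it where they stand.

Things in the scene. Friction and masses are not known exactly. Their poses are not given: they have to be found in the camera images.
- stand: Fixed grey stand of the tipping tray. Origin on the worktop (z = 0) straight below the tray's tipping axis, midway between its cheeks. x points from the gate end to the rear end of the tray (away from the tub), y left along the tipping axis, z up. Foot x -15 to +120 mm, y +-84 mm. Cheeks (outer faces y +-82, x -13 to +21 mm) reach 117 mm high.
- tray_axis (a point): Point on the tipping axis, 115 mm above the worktop, mid width; axes as the stand's. The open aluminium tray, level, measured from here: floor x 0 to 107 mm, its top 4 mm up; side walls 48 mm up, inner width 134 mm; rear wall x 99 to 107 mm, 48 mm up. A tilt of the tray by some 25 to 40 degrees makes the bottles slide, depending on their friction.
- tray (a joint): Tipping angle of the tray about its axis, rad: 0 = level on its rear rest, growing as the rear end is raised, stop at 0.85. It falls back by its own weight when let go (tray 0.6 kg).
- tray_tab (a point): Middle of the upper edge of the orange grip tab on the tray's rear wall: a flat upright plate 8 mm thick (along the tray's x), 30 mm wide (y), standing 50 mm above the wall's top; it turns with the tray. At tray level the point is 103 mm behind and 98 mm above tray_axis. z of this frame runs up along the tab, x is normal to it, away from the gate.
- gate (a joint): Angle of the end gate, hinged along its lower edge to the front edge of the tray's floor, rad: 0 = upright, shut; 1.57 = folded outward and down, level with the floor (stop). A stiff hinge (0.06 N m) keeps it where it is left. Pressing more than about 5 N near the lowered tip would tip the whole tray. The hinge lies 1 mm in front of and 4 mm above tray_axis.
- gate_tip (a point): Middle of the free edge of the gate, 74 mm from its hinge. The gate is a plate 5 mm thick, 140 mm wide, 50 mm long, with a 40 mm wide orange tongue in the middle from 48 to 74 mm; z of this frame runs from hinge to tip; x is normal to the gate and points into the tray when it is shut, up when it is down.
- tub: Loose blue open tub standing on the worktop in front of the gate, 148 (x) x 158 (y) x 50 mm, walls 5 mm, 0.9 kg. Origin at the centre of its underside; x, y along its sides, z up.
- bottle_1_mid (a point): Middle of brown bottle 1 of 3 (black cap; 38 mm diameter, 79 mm long, about 60 g), lying in the tray, its cap to the gate, its upper side 42 mm above the axis. z runs along the bottle toward its cap.
- bottle_2_mid (a point): Middle of brown bottle 2 of 3 (black cap; 38 mm diameter, 79 mm long, about 60 g), lying in the tray, its cap to the gate, its upper side 42 mm above the axis. z runs along the bottle toward its cap.
- bottle_3_mid (a point): Middle of brown bottle 3 of 3 (black cap; 38 mm diameter, 79 mm long, about 60 g), lying in the tray, its cap to the gate, its upper side 42 mm above the axis. z runs along the bottle toward its cap.
- timer: Bystander: white timer with coloured buttons, 62 x 62 x 18 mm. Origin at the centre of its underside.
- tape: Bystander: roll of tan tape lying flat, 76 mm diameter, 18 mm high. Origin at the centre of its underside.
- bottle_1: The same brown bottle 1; origin at the centre of its foot, z toward its cap.
- bottle_2: The same brown bottle 2; origin at the centre of its foot, z toward its cap.
- bottle_3: The same brown bottle 3; origin at the centre of its foot, z toward its cap.

How it is judged:
By the outcome, as a careful person would: the job done as asked, in the order asked, and still so for the second after the job is handed in, with the robot touching nothing.
It also fails if it takes over 64 s, if anything falls off the work surface, if the arm or the gripper's body presses on something with over 40 N, if the wrist force passes 120 N, or if a joint passes its speed limit or range.

## Working session

There is one attempt and no reset: what is moved stays moved. The work goes in short steps, Python scripts to look and compute and a tool call to move; the robot and the scene stay as the last step left them, time stands still between calls to the robot, and variables do not carry over. Pictures are saved under pics/ and viewed, at most 10 in all, crops included, and the job is handed in when it is done.

Besides the shell and the picture viewer there is one more tool, called after ">>>" by a JSON object that holds its "fn" and its "kwargs", one argument or row to a line. move_arm: Moves the arm, as the interface text tells. Its arguments: {"type":"object","properties":{"rows":{"type":"array","items":{"type":"object","properties":{"linear":{"type":"array","items":{"type":"number"}},"twist":{"type":"array","items":{"type":"number"}},"gripper":{"type":"number"}}}},"squeeze":{"type":"number"}},"required":["rows"]}

```bash
mkdir -p pics
python3 - <<'E'
from workcell import arm
import cv2,numpy as np
for n in("top","scene"):
    p,d=arm.camera(n); cv2.imwrite(f"pics/{n}0.png",p); np.save(f"pics/{n}0.npy",d)
    c=arm.calibration(n); print(n,{k:np.round(v,3).tolist() for k,v in c.items()})
s=arm.read_state(); print(s); print(arm.grip_depth, arm.calibration("wrist"))
E
```

```text
top {'fx': 433.919, 'fy': 433.919, 'cx': 319.818, 'cy': 240.469, 'R': [[-0.006, -1.0, -0.009], [-0.991, 0.008, -0.132], [0.132, 0.008, -0.991]], 't': [107.145, 601.78, 997.137]}
scene {'fx': 440.095, 'fy': 440.095, 'cx': 314.696, 'cy': 235.647, 'R': [[0.676, -0.736, 0.019], [-0.539, -0.512, -0.668], [0.502, 0.442, -0.744]], 't': [-323.723, 459.044, 629.289]}
{'time_s': 0.1, 'joint_pos': array([ 1.10648639e+00,  4.94107140e-01,  1.34604810e+00, -1.95189757e-05,
        1.30251830e+00, -9.55153436e-02]), 'joint_vel': array([-0.00164777, -0.00157767, -0.00196189, -0.00155048,  0.00051087,
       -0.00163008]), 'tau': array([ 2.37454100e-03, -8.80266094e+01, -3.82540762e+01,  7.09734159e-02,
        4.85393393e-02,  8.08377808e-05]), 'ee_pos': array([225.16731186, 582.66849484, 213.41368554]), 'eef_rot': array([-1.40266435e-04,  1.83351506e-01,  9.83047269e-01, -5.22008554e-04]), 'force': array([-0.31292981, -0.01732751, -0.44239874]), 'ft_torque': array([-0.04297772, -0.01404547,  0.00206446]), 'gripper_force': 0.0, 'gripper_width': 90.86303290319782}
-18.8 {'fx': 335.7378582370575, 'fy': 335.7378582370575, 'cx': 312.3947679135136, 'cy': 238.12290951099226, 'tool_from_camera': array([[-9.65603227e-04, -9.70009610e-01, -2.43064649e-01,
         6.73170414e+01],
       [ 9.99999062e-01, -7.00454236e-04, -1.17727930e-03,
        -3.64063619e-02],
       [ 9.71716573e-04, -2.43065558e-01,  9.70009376e-01,
        -1.70358909e+02],
       [ 0.00000000e+00,  0.00000000e+00,  0.00000000e+00,
         1.00000000e+00]])}
```

View pics/top0.png

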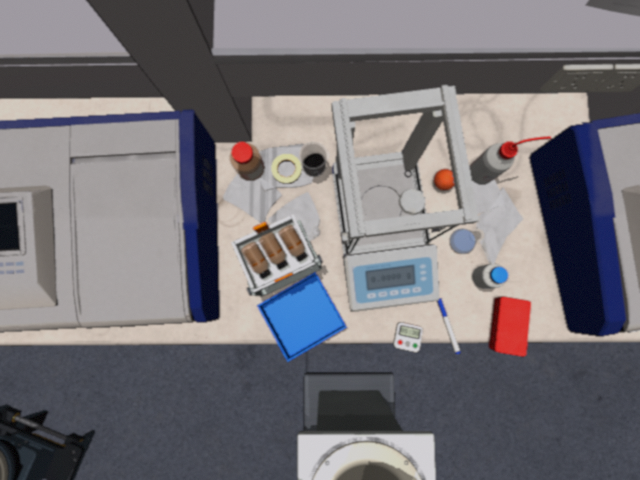

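View pics/scene0.png

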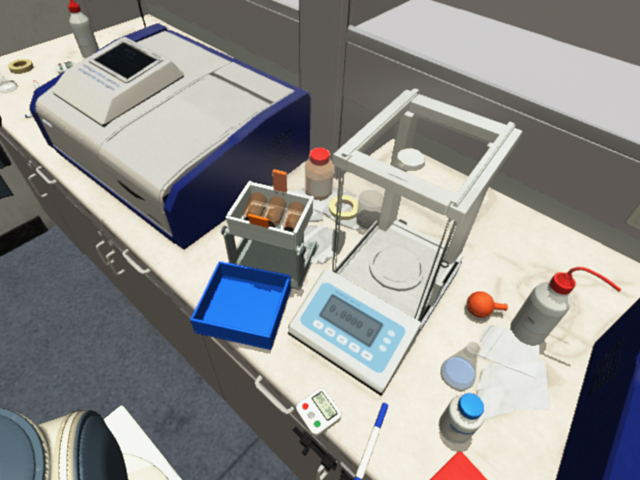

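The top view shows the tray at about (278,258), its orange tab at (262,228), the gate tongue at about (285,277) and the tub at (302,317). The balance stands to its right and the jar at (245,158). Next I fit the poses from depth.

```bash
cat > h.py <<'E'
from workcell import arm
import cv2,numpy as np
from scipy.spatial.transform import Rotation as R
def cloud(n,d,c=None):
    c=c or arm.calibration(n); v,u=np.mgrid[:480,:640]
    P=np.stack([(u-c['cx'])*d/c['fx'],(v-c['cy'])*d/c['fy'],d],-1)
    return (P-c['t'])@np.array(c['R'])
E
python3 - <<'E'
from h import *
for n in("top","scene"):
    p=cv2.imread(f"pics/{n}0.png"); W=cloud(n,np.load(f"pics/{n}0.npy")); h=cv2.cvtColor(p,cv2.COLOR_BGR2HSV).astype(int)
    ok=np.load(f"pics/{n}0.npy")>0
    reg=ok&(abs(W[...,0]-510)<160)&(W[...,1]>60)&(W[...,1]<330)
    blue=reg&(h[...,0]>100)&(h[...,0]<125)&(h[...,1]>150)&(W[...,2]<65)&(W[...,0]<540)&(W[...,1]<260)
    rim=blue&(W[...,2]>42)
    print(n,"tub all",cv2.minAreaRect(W[blue][:,:2].astype(np.float32)),"rim",cv2.minAreaRect(W[rim][:,:2].astype(np.float32)),rim.sum(),np.percentile(W[blue][:,2],[2,50,98]))
    og=reg&(h[...,0]>5)&(h[...,0]<16)&(h[...,1]>200)&(h[...,2]>150)
    k,l,st,_=cv2.connectedComponentsWithStats(og.astype(np.uint8))
    for i in range(1,k):
        if st[i,4]>8: q=W[l==i]; print(" orange",st[i],np.round(q.mean(0)),np.round(q.min(0)),np.round(q.max(0)))
    tr=reg&(W[...,2]>155)&(W[...,2]<172)&(h[...,1]<60)
    k,l,st,_=cv2.connectedComponentsWithStats(tr.astype(np.uint8))
    for i in range(1,k):
        if st[i,4]>25: print(" tray",st[i],cv2.minAreaRect(W[l==i][:,:2].astype(np.float32)),np.median(W[l==i][:,2]))
    x0,y0,x1,y1=(200,130,360,370) if n=="top" else (180,130,350,360)
    cv2.imwrite(f"pics/{n}c.png",cv2.resize(p[y0:y1,x0:x1],None,fx=2.5,fy=2.5,interpolation=2))
E
```

```text
top tub all ((422.6776123046875, 146.33157348632812), (150.835693359375, 156.23434448242188), 29.303497314453125) rim ((424.60845947265625, 147.42111206054688), (146.20693969726562, 156.33316040039062), 29.40566062927246) 319 [ 1.5636889   5.69694952 51.18400849]
 tray [268 214  46  47 269] ((584.2963256835938, 163.17947387695312), (108.5627212524414, 58.81299591064453), 26.317127227783203) 164.26667335096923
 tray [231 232  28  56 282] ((548.997314453125, 264.3863525390625), (53.957611083984375, 115.8597640991211), 85.92583465576172) 163.93757823035304
 tray [292 263  23  11  58] ((529.08203125, 137.02584838867188), (4.907613277435303, 49.12733459472656), 24.5251407623291) 168.45813658089276
 tray [253 281  22  11  53] ((491.77667236328125, 219.3657989501953), (5.05484676361084, 46.61982727050781), 23.937253952026367) 169.0910050017961
scene tub all ((436.95611572265625, 153.3795166015625), (175.0761260986328, 156.64620971679688), 29.16341209411621) rim ((426.0156555175781, 147.29978942871094), (149.67840576171875, 156.6015625), 29.16341209411621) 789 [ 4.08704592  7.75165613 52.10840737]
 orange [248 214  21   7  51] [509. 178. 191.] [500. 159. 151.] [545. 195. 196.]
 tray [ 226  181   88   58 1064] ((561.4464111328125, 201.54373168945312), (120.35694885253906, 146.04678344726562), 24.928213119506836) 164.52416857463191
```

View pics/topc.png

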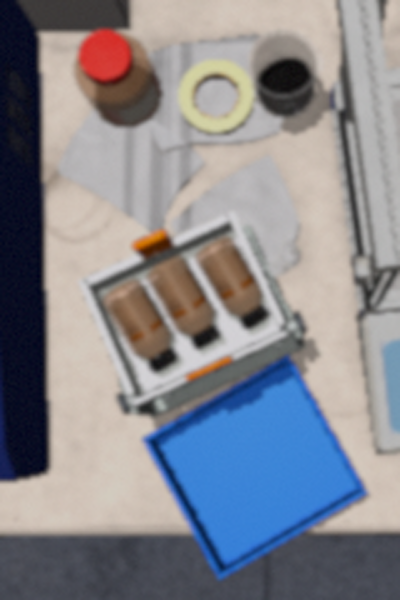

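Run:
```python
from h import *
for n in("top","scene"):
    p=cv2.imread(f"pics/{n}0.png"); d=np.load(f"pics/{n}0.npy"); W=cloud(n,d); h=cv2.cvtColor(p,cv2.COLOR_BGR2HSV).astype(int)
    reg=(d>0)&(abs(W[...,0]-540)<130)&(W[...,1]>110)&(W[...,1]<300)&(W[...,2]>166)
    og=reg&(h[...,0]<22)&(h[...,1]>110)
    k,l,st,_=cv2.connectedComponentsWithStats(og.astype(np.uint8))
    for i in range(1,k):
        if st[i,4]>8:
            q=W[l==i]; print(n,st[i],"mean",np.round(q.mean(0)),"z",np.round(np.percentile(q[:,2],[5,50,95])))
            t=q[q[:,2]>np.percentile(q[:,2],95)-8]; print("   top",len(t),np.round(t.mean(0)),cv2.minAreaRect(t[:,:2].astype(np.float32)))
    # everything above 166 in region
    if n=="scene":
        m=(d>0)&(W[...,2]>150)&(W[...,2]<172)&(h[...,1]<60)&(abs(W[...,0]-545)<130)&(W[...,1]>110)&(W[...,1]<300)
        # tray-frame extents for yaw 24.5
        for a in (23,24.5,26):
            e=np.array([np.cos(np.radians(a)),np.sin(np.radians(a))]);f=np.array([-e[1],e[0]])
            q=W[m][:,:2]; print(a,np.percentile(q@e,[1,99]),np.percentile(q@f,[1,99]))
```

```text
top [253 222  15  11  99] mean [609. 221. 201.] z [174. 209. 214.]
   top 54 [611. 222. 212.] ((610.8074340820312, 222.1148223876953), (7.68147087097168, 27.809032440185547), 22.87093734741211)
top [275 273  17   9  40] mean [509. 176. 193.] z [190. 193. 195.]
   top 40 [509. 176. 193.] ((508.7688903808594, 176.39340209960938), (4.134274959564209, 35.855281829833984), 24.490726470947266)
scene [272 169  15  23 262] mean [609. 222. 193.] z [169. 194. 214.]
   top 70 [610. 222. 212.] ((610.1089477539062, 223.443359375), (8.765375137329102, 28.338876724243164), 24.727312088012695)
scene [248 214  21  14 190] mean [508. 176. 184.] z [171. 185. 194.]
   top 82 [508. 177. 192.] ((508.9928894042969, 177.35777282714844), (7.005135536193848, 38.619083404541016), 25.508953094482422)
23 [535.56352472 653.035869  ] [-106.16947307   37.53162208]
24.5 [535.34168136 651.45333067] [-121.37909488   21.56149726]
26 [532.95948243 650.4502878 ] [-137.54262339    6.30316035]
```

The crop shows the tab at (152,240), the tongue at (210,368), the bottles with their caps toward the gate, and the tub rim starting just in front of the gate. Both cameras give a tray yaw of about 24.4°. I'll check obstacle heights and plan the first travel.

```bash
cat >> h.py <<'E'
YAW=np.radians(24.4); E_=np.array([np.cos(YAW),np.sin(YAW),0]); F_=np.array([-E_[1],E_[0],0]); K_=np.array([0,0,1.])
AX=np.array([515.,179.,115.])
def T(x,y,z): return AX+x*E_+y*F_+z*K_       # tray_axis frame -> world
def tool(th=0):                              # tool axes when tilted with the tray
    return R.from_rotvec(-th*F_)*R.from_matrix(np.c_[F_,E_,-K_])
def cur():
    s=arm.read_state(); q=s['eef_rot']; return s['ee_pos'],R.from_quat([q[1],q[2],q[3],q[0]]),s
def plan(way,p=None,r=None):
    """way: list of (pos,rot,n) -> prints rows"""
    if p is None: p,r,_=cur()
    for P,Q,n in way:
        w=(r.inv()*Q).as_rotvec()
        print("->",np.round(P,1),n)
        for i in range(n):
            r2=r*R.from_rotvec(w/n); d=r.inv().apply((P-p)/(n-i))
            print(np.round(d/1000,4).tolist(),np.round(w/n,4).tolist()); p=p+r.apply(d) ; r=r2
E
python3 - <<'E'
from h import *
W=cloud("top",np.load("pics/top0.npy"))
def mz(a,b,c,d):
    m=(W[...,0]>a)&(W[...,0]<b)&(W[...,1]>c)&(W[...,1]<d); return np.percentile(W[m][:,2],99.5)
print("spectro",mz(350,500,300,600),"balance",mz(400,780,-100,90),"jar",mz(700,820,200,330))
p,r,_=cur(); p=p+[0,0,160]
plan([(T(40,0,240),tool(),16)],p,r)
E
```

```text
spectro 212.62280366758543 balance 396.4430490629766 jar 129.8895173652365
-> [551.4 195.5 355. ] 16
[-0.0277, -0.0152, 0.0012] [-0.0001, 0.0, 0.0485]
[-0.0284, -0.0139, 0.0012] [-0.0001, 0.0, 0.0485]
[-0.0291, -0.0125, 0.0012] [-0.0001, 0.0, 0.0485]
[-0.0297, -0.011, 0.0012] [-0.0001, 0.0, 0.0485]
[-0.0302, -0.0096, 0.0012] [-0.0001, 0.0, 0.0485]
[-0.0306, -0.0081, 0.0012] [-0.0001, 0.0, 0.0485]
[-0.0309, -0.0066, 0.0012] [-0.0001, 0.0, 0.0485]
[-0.0312, -0.0051, 0.0012] [-0.0001, 0.0, 0.0485]
[-0.0314, -0.0036, 0.0012] [-0.0001, 0.0, 0.0485]
[-0.0316, -0.0021, 0.0012] [-0.0001, 0.0, 0.0485]
[-0.0316, -0.0005, 0.0012] [-0.0001, 0.0, 0.0485]
[-0.0316, 0.001, 0.0012] [-0.0001, 0.0, 0.0485]
[-0.0315, 0.0025, 0.0012] [-0.0001, 0.0, 0.0485]
[-0.0314, 0.0041, 0.0012] [-0.0001, 0.0, 0.0485]
[-0.0311, 0.0056, 0.0012] [-0.0001, 0.0, 0.0485]
[-0.0308, 0.0071, 0.0012] [-0.0001, 0.0, 0.0485]
```

>>> {"fn": "move_arm", "kwargs": {
  "rows": [
    {"linear": [0, 0, -0.04], "twist": [0, 0, 0], "gripper": -1},
    {"linear": [0, 0, -0.04], "twist": [0, 0, 0], "gripper": -1},
    {"linear": [0, 0, -0.04], "twist": [0, 0, 0], "gripper": -1},
    {"linear": [0, 0, -0.04], "twist": [0, 0, 0], "gripper": -1},
    {"linear": [-0.0277, -0.0152, 0.001], "twist": [0, 0, 0.0485], "gripper": -1},
    {"linear": [-0.0284, -0.0139, 0.001], "twist": [0, 0, 0.0485], "gripper": -1},
    {"linear": [-0.0291, -0.0125, 0.001], "twist": [0, 0, 0.0485], "gripper": -1},
    {"linear": [-0.0297, -0.011, 0.001], "twist": [0, 0, 0.0485], "gripper": -1},
    {"linear": [-0.0302, -0.0096, 0.001], "twist": [0, 0, 0.0485], "gripper": -1},
    {"linear": [-0.0306, -0.0081, 0.001], "twist": [0, 0, 0.0485], "gripper": -1},
    {"linear": [-0.0309, -0.0066, 0.001], "twist": [0, 0, 0.0485], "gripper": -1},
    {"linear": [-0.0312, -0.0051, 0.001], "twist": [0, 0, 0.0485], "gripper": -1}
  ]
}}

```text
time_s: 1.1
ee_pos: [389.0, 388.0, 365.7]
eef_rot: [-0.0, 0.37, 0.929, -0.0]
force: [0.7, 0.4, -0.2]
gripper_width: 14.1
gripper_force: 0.0
```

>>> {"fn": "move_arm", "kwargs": {
  "rows": [
    {"linear": [-0.0314, -0.0036, 0.001], "twist": [0, 0, 0.0485], "gripper": -1},
    {"linear": [-0.0316, -0.0021, 0.001], "twist": [0, 0, 0.0485], "gripper": -1},
    {"linear": [-0.0316, -0.0005, 0.001], "twist": [0, 0, 0.0485], "gripper": -1},
    {"linear": [-0.0316, 0.001, 0.001], "twist": [0, 0, 0.0485], "gripper": -1},
    {"linear": [-0.0315, 0.0025, 0.001], "twist": [0, 0, 0.0485], "gripper": -1},
    {"linear": [-0.0314, 0.0041, 0.001], "twist": [0, 0, 0.0485], "gripper": -1},
    {"linear": [-0.0311, 0.0056, 0.001], "twist": [0, 0, 0.0485], "gripper": -1},
    {"linear": [-0.0308, 0.0071, 0.001], "twist": [0, 0, 0.0485], "gripper": -1},
    {"linear": [0, 0, 0], "twist": [0, 0, 0], "gripper": -1},
    {"linear": [0, 0, 0], "twist": [0, 0, 0], "gripper": -1}
  ]
}}

```text
time_s: 1.93
ee_pos: [552.0, 194.8, 357.2]
eef_rot: [-0.0, 0.543, 0.84, -0.0]
force: [-0.0, 0.5, -0.5]
gripper_width: 0.2
gripper_force: 0.0
```

```bash
cat > w.py <<'E'
from h import *
import sys
def wcloud():
    p,r,s=cur(); pic,d=arm.camera("wrist"); c=arm.calibration("wrist"); M=c['tool_from_camera']
    v,u=np.mgrid[:480,:640]
    P=np.stack([(u-c['cx'])*d/c['fx'],(v-c['cy'])*d/c['fy'],d],-1)@M[:3,:3].T+M[:3,3]
    return pic,d,r.apply(P.reshape(-1,3)).reshape(P.shape)+p,s
def tf(W): # world -> axis frame
    q=W-AX; return np.stack([q@E_,q@F_,q@K_],-1)
E
python3 - <<'E'
from w import *
pic,d,W,s=wcloud(); cv2.imwrite("pics/w1.png",pic)
print(s['time_s'],s['ee_pos'],s['eef_rot'],s['force'],s['gripper_width'],s['joint_pos'])
h=cv2.cvtColor(pic,cv2.COLOR_BGR2HSV).astype(int); Q=tf(W)
og=(d>0)&(h[...,0]<22)&(h[...,1]>150)&(Q[...,2]>45)&(Q[...,2]<110)
k,l,st,_=cv2.connectedComponentsWithStats(og.astype(np.uint8))
for i in range(1,k):
    if st[i,4]>20:
        q=Q[l==i]; t=q[q[:,2]>np.percentile(q[:,2],95)-5]; print(st[i],np.round(t.mean(0),1),np.round(t.min(0)),np.round(t.max(0)))
E
```

```text
1.9333 [552.0335474  194.7601697  357.23412099] [-3.98762616e-04  5.42623708e-01  8.39975696e-01 -4.27174764e-04] [-0.00533634  0.54079082 -0.54249948] 0.2309060879767143 [ 2.37187359e-01  3.34842310e-01  1.21639418e+00 -1.05669690e-05
  1.59152486e+00 -1.86493917e-01]
[265 201   8  40 173] [-5.4 -0.7 76.8] [ -8. -19.  74.] [-3. 19. 79.]
[376 210   9  30 194] [105.5   0.2  97.2] [102. -14.  94.] [109.  13. 100.]
```

View pics/w1.png

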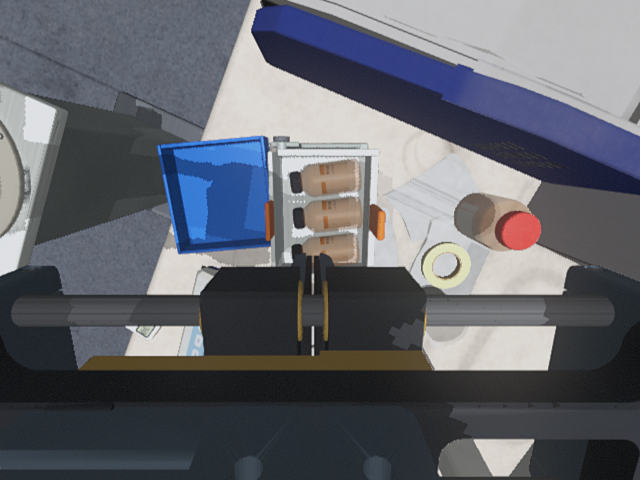

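The wrist view shows the tongue at (269,221), the tab at (377,225) and a clear space above the bottles for the finger. It refines the axis to about (517,180). Next I plan the gate push along its arc.

```bash
sed -i 's/^AX=.*/AX=np.array([517.,180.,115.])/' h.py
python3 - <<'E'
from w import *
p,r,s=cur(); print(tf(p)); Q=tool()
way=[(T(28,0,66),Q,6)]
for a in np.r_[0.05:1.45:15j]:
    way.append((T(-1-62*np.sin(a)+13.5,0,4+62*np.cos(a)),Q,2 if a<.1 else 1))
plan(way)
E
```

```text
[3.77957044e+01 1.24701172e-01 2.42463696e+02]
-> [542.5 191.6 181. ] 6
[-0.0, -0.0016, 0.0294] [-0.0002, -0.0001, -0.0001]
[-0.0, -0.0016, 0.0294] [-0.0002, -0.0001, -0.0001]
[-0.0, -0.0016, 0.0294] [-0.0002, -0.0001, -0.0001]
[-0.0, -0.0016, 0.0294] [-0.0002, -0.0001, -0.0001]
[-0.0, -0.0016, 0.0294] [-0.0002, -0.0001, -0.0001]
[-0.0, -0.0016, 0.0294] [-0.0002, -0.0001, -0.0001]
-> [525.6 183.9 180.9] 2
[0.0, -0.0093, 0.0] [0.0, -0.0, 0.0]
[0.0, -0.0093, 0.0] [0.0, -0.0, 0.0]
-> [519.9 181.3 180.3] 1
[-0.0, -0.0062, 0.0006] [-0.0, -0.0, 0.0]
-> [514.4 178.8 179.1] 1
[0.0, -0.0061, 0.0012] [-0.0, -0.0, 0.0]
-> [509.  176.4 177.2] 1
[-0.0, -0.0059, 0.0018] [0.0, 0.0, 0.0]
-> [503.8 174.  174.8] 1
[-0.0, -0.0057, 0.0024] [0.0, 0.0, 0.0]
-> [498.9 171.8 171.9] 1
[0.0, -0.0054, 0.003] [0.0, 0.0, 0.0]
-> [494.2 169.7 168.4] 1
[0.0, -0.0051, 0.0035] [0.0, 0.0, 0.0]
-> [489.9 167.7 164.4] 1
[0.0, -0.0047, 0.004] [0.0, 0.0, 0.0]
-> [486.  165.9 159.9] 1
[-0.0, -0.0043, 0.0044] [0.0, 0.0, 0.0]
-> [482.5 164.3 155.1] 1
[0.0, -0.0039, 0.0049] [0.0, 0.0, 0.0]
-> [479.4 162.9 149.8] 1
[0.0, -0.0033, 0.0052] [0.0, 0.0, 0.0]
-> [476.8 161.8 144.3] 1
[-0.0, -0.0028, 0.0055] [0.0, 0.0, 0.0]
-> [474.8 160.9 138.5] 1
[0.0, -0.0022, 0.0058] [0.0, 0.0, 0.0]
-> [473.3 160.2 132.6] 1
[0.0, -0.0017, 0.006] [0.0, 0.0, 0.0]
-> [472.3 159.7 126.5] 1
[-0.0, -0.0011, 0.0061] [0.0, 0.0, 0.0]
```

>>> {"fn": "move_arm", "kwargs": {
  "rows": [
    {"linear": [0, -0.0016, 0.0294], "gripper": -1, "twist": [0, 0, 0]},
    {"linear": [0, -0.0016, 0.0294], "gripper": -1, "twist": [0, 0, 0]},
    {"linear": [0, -0.0016, 0.0294], "gripper": -1, "twist": [0, 0, 0]},
    {"linear": [0, -0.0016, 0.0294], "gripper": -1, "twist": [0, 0, 0]},
    {"linear": [0, -0.0016, 0.0294], "gripper": -1, "twist": [0, 0, 0]},
    {"linear": [0, -0.0016, 0.0294], "gripper": -1, "twist": [0, 0, 0]},
    {"linear": [0, 0, 0], "gripper": -1, "twist": [0, 0, 0]},
    {"linear": [0, -0.0093, 0], "gripper": -1, "twist": [0, 0, 0]},
    {"linear": [0, -0.0093, 0], "gripper": -1, "twist": [0, 0, 0]},
    {"linear": [0, -0.006, 0.0006], "gripper": -1, "twist": [0, 0, 0]},
    {"linear": [0, 0, 0], "gripper": -1, "twist": [0, 0, 0]}
  ]
}}

```text
time_s: 2.9
ee_pos: [519.5, 181.6, 182.6]
eef_rot: [0.001, 0.542, 0.841, 0.001]
force: [0.8, 0.4, 0.6]
gripper_width: 0.4
gripper_force: 0.0
```

>>> {"fn": "move_arm", "kwargs": {
  "rows": [
    {"linear": [0, -0.0061, 0.0012], "gripper": -1, "twist": [0, 0, 0]},
    {"linear": [0, -0.0059, 0.0018], "gripper": -1, "twist": [0, 0, 0]},
    {"linear": [0, -0.0057, 0.0024], "gripper": -1, "twist": [0, 0, 0]},
    {"linear": [0, -0.0054, 0.003], "gripper": -1, "twist": [0, 0, 0]},
    {"linear": [0, -0.0051, 0.0035], "gripper": -1, "twist": [0, 0, 0]},
    {"linear": [0, -0.0047, 0.004], "gripper": -1, "twist": [0, 0, 0]},
    {"linear": [0, 0, 0], "gripper": -1, "twist": [0, 0, 0]}
  ]
}}

```text
time_s: 3.48
ee_pos: [488.9, 167.7, 164.0]
eef_rot: [-0.001, 0.542, 0.841, -0.001]
force: [0.2, -0.5, -0.0]
gripper_width: 0.7
gripper_force: 0.0
```

Run:
```python
from w import *
p,r,s=cur(); print(tf(p),s['force'],s['time_s'])
pic,d=arm.camera("scene"); cv2.imwrite("pics/s2.png",cv2.resize(pic[130:360,160:380],None,fx=2.5,fy=2.5,interpolation=2))
```

```text
[-30.64650803   0.44831274  49.03725063] [ 0.22095718 -0.45639502 -0.01275542] 3.4833
```

View pics/s2.png

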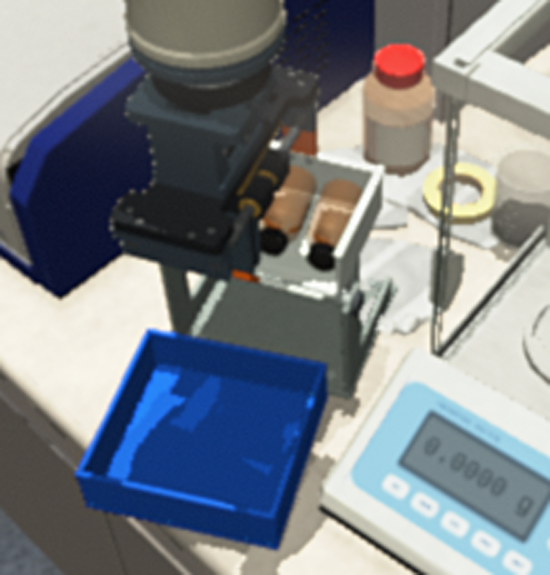

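The gate is folding: the tongue is at (243,272), under the fingers. Continuing the arc.

>>> {"fn": "move_arm", "kwargs": {
  "rows": [
    {"linear": [0, -0.0043, 0.0044], "gripper": -1, "twist": [0, 0, 0]},
    {"linear": [0, -0.0039, 0.0049], "gripper": -1, "twist": [0, 0, 0]},
    {"linear": [0, -0.0033, 0.0052], "gripper": -1, "twist": [0, 0, 0]},
    {"linear": [0, -0.0028, 0.0055], "gripper": -1, "twist": [0, 0, 0]},
    {"linear": [0, -0.0022, 0.0058], "gripper": -1, "twist": [0, 0, 0]},
    {"linear": [0, -0.0017, 0.006], "gripper": -1, "twist": [0, 0, 0]},
    {"linear": [0, 0, 0], "gripper": -1, "twist": [0, 0, 0]}
  ]
}}

```text
time_s: 4.12
ee_pos: [472.8, 160.5, 131.9]
eef_rot: [-0.001, 0.542, 0.841, -0.001]
force: [-0.6, -0.2, -0.0]
gripper_width: 0.5
gripper_force: 0.0
```

>>> {"fn": "move_arm", "kwargs": {
  "rows": [
    {"linear": [0, -0.0011, 0.004], "gripper": -1, "twist": [0, 0, 0]},
    {"linear": [0, -0.003, 0.002], "gripper": -1, "twist": [0, 0, 0]},
    {"linear": [0, -0.003, 0], "gripper": -1, "twist": [0, 0, 0]},
    {"linear": [0, 0, 0], "gripper": -1, "twist": [0, 0, 0]},
    {"linear": [0, 0, 0], "gripper": -1, "twist": [0, 0, 0]}
  ]
}}

```text
time_s: 4.53
ee_pos: [467.2, 157.8, 127.4]
eef_rot: [0.0, 0.542, 0.841, 0.0]
force: [-0.1, -0.7, 0.8]
gripper_width: 0.3
gripper_force: 0.0
```

Run:
```python
from w import *
p,r,s=cur(); print(tf(p),s['force'],s['time_s'])
pic,d=arm.camera("top"); Q=tf(cloud("top",d)); h=cv2.cvtColor(pic,cv2.COLOR_BGR2HSV).astype(int)
pic,d=arm.camera("scene"); Q=tf(cloud("scene",d)); h=cv2.cvtColor(pic,cv2.COLOR_BGR2HSV).astype(int)
og=(d>0)&(h[...,0]<22)&(h[...,1]>150)&(abs(Q[...,1])<25)&(Q[...,0]<-15)&(Q[...,0]>-95)&(Q[...,2]>-30)
q=Q[og]; print(len(q),np.round(np.percentile(q,[2,50,98],axis=0),1))
```

```text
[-54.55547047   0.32018917  12.36525027] [-0.0861146  -0.67579804  0.8402943 ] 4.5333
102 [[-8.100e+01 -2.440e+01  1.060e+01]
 [-6.550e+01 -1.470e+01  1.400e+01]
 [-5.030e+01 -1.000e-01  1.212e+02]]
```

>>> {"fn": "move_arm", "kwargs": {
  "rows": [
    {"linear": [0, 0, 0.002], "gripper": -1, "twist": [0, 0, 0]},
    {"linear": [0, 0, 0.002], "gripper": -1, "twist": [0, 0, 0]},
    {"linear": [0, 0, 0.002], "gripper": -1, "twist": [0, 0, 0]},
    {"linear": [0, 0, 0], "gripper": -1, "twist": [0, 0, 0]},
    {"linear": [0, 0, 0], "gripper": -1, "twist": [0, 0, 0]}
  ]
}}

```text
time_s: 5.05
ee_pos: [467.2, 157.8, 121.0]
eef_rot: [-0.0, 0.542, 0.841, -0.0]
force: [-0.2, -1.1, 0.3]
gripper_width: 0.4
gripper_force: 0.0
```

>>> {"fn": "move_arm", "kwargs": {
  "rows": [
    {"linear": [0, 0, 0.001], "gripper": -1, "twist": [0, 0, 0]},
    {"linear": [0, 0, 0], "gripper": -1, "twist": [0, 0, 0]},
    {"linear": [0, 0, 0], "gripper": -1, "twist": [0, 0, 0]}
  ]
}}

```text
time_s: 5.3
ee_pos: [467.3, 157.8, 120.2]
eef_rot: [-0.0, 0.542, 0.841, -0.0]
force: [-0.5, -0.0, 0.5]
gripper_width: 0.0
gripper_force: 0.0
```

>>> {"fn": "move_arm", "kwargs": {
  "rows": [
    {"linear": [0, 0, 0.0006], "gripper": -1, "twist": [0, 0, 0]},
    {"linear": [0, 0, 0], "gripper": -1, "twist": [0, 0, 0]},
    {"linear": [0, 0, 0], "gripper": -1, "twist": [0, 0, 0]}
  ]
}}

```text
time_s: 5.55
ee_pos: [467.3, 157.8, 119.6]
eef_rot: [0.0, 0.542, 0.841, -0.0]
force: [-0.6, 0.1, -0.4]
gripper_width: 0.3
gripper_force: 0.0
```

>>> {"fn": "move_arm", "kwargs": {
  "rows": [
    {"linear": [0, 0, 0.0006], "gripper": -1, "twist": [0, 0, 0]},
    {"linear": [0, 0, 0], "gripper": -1, "twist": [0, 0, 0]},
    {"linear": [0, 0, 0], "gripper": -1, "twist": [0, 0, 0]}
  ]
}}

```text
time_s: 5.8
ee_pos: [467.3, 157.8, 119.0]
eef_rot: [-0.0, 0.542, 0.841, -0.0]
force: [-0.3, 0.2, 0.9]
gripper_width: 0.3
gripper_force: 0.1
```

Run:
```python
from w import *
p,r,s=cur(); print(tf(p),s['force'],s['time_s'])
pic,d=arm.camera("scene"); Q=tf(cloud("scene",d)); np.save("pics/Qg.npy",Q); cv2.imwrite("pics/s3.png",cv2.resize(pic[150:330,180:340],None,fx=4,fy=3.3,interpolation=2))
h=cv2.cvtColor(pic,cv2.COLOR_BGR2HSV).astype(int)
m=(d>0)&(abs(Q[...,1])<68)&(Q[...,0]<-10)&(Q[...,0]>-78)&(Q[...,2]>-15)&(Q[...,2]<25)
for y in (-60,-50,-40,-30): 
    q=Q[m&(abs(Q[...,1]-y)<5)]
    if len(q)>3: print(y,len(q),np.polyfit(q[:,0],q[:,2],1),q[:,0].min(),q[:,0].max())
```

```text
[-54.42084293   0.33183028   3.98898323] [-0.32317075  0.24677748  0.94624971] 5.8
-60 85 [2.99962108e-03 5.25361053e+00] -51.311504531963465 -10.824811220638038
-50 93 [0.00628545 5.08443166] -51.452094384247594 -10.02222147138762
-40 88 [-3.39393380e-03  5.02949078e+00] -50.8445508540882 -11.296737139738166
-30 85 [0.02046214 5.70841816] -51.022884529105575 -10.379801799189421
```

View pics/s3.png

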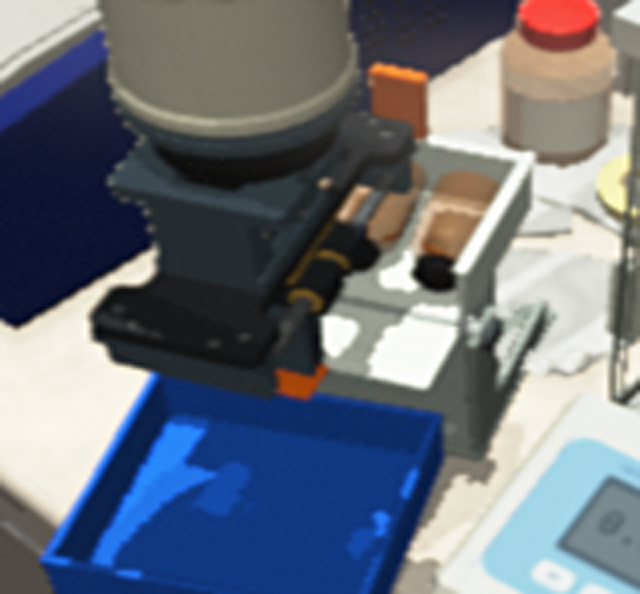

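The gate plate lies level: its slope is about 0.00 to 0.02 and the tongue is at (300,380). One or two tiny presses should confirm the stop.

>>> {"fn": "move_arm", "kwargs": {
  "rows": [
    {"linear": [0, 0, 0.0006], "gripper": -1, "twist": [0, 0, 0]},
    {"linear": [0, 0, 0], "gripper": -1, "twist": [0, 0, 0]},
    {"linear": [0, 0, 0], "gripper": -1, "twist": [0, 0, 0]}
  ]
}}

```text
time_s: 6.1
ee_pos: [467.3, 157.8, 118.7]
eef_rot: [0.0, 0.542, 0.841, 0.0]
force: [-1.8, -1.0, 8.7]
gripper_width: 0.6
gripper_force: 4.8
```

Run:
```python
from w import *
f=[]
for i in range(4): arm.camera("wrist"); f.append(arm.read_state()['force'][2])
p,r,s=cur();print(np.round(f,2),tf(p))
```

```text
[9.24 9.79 9.91 8.89] [-54.41678314   0.32086766   3.74334998]
```

The stop is reached: force jumped to 9 N within 0.3 mm. Lifting off, then going over the tab.

>>> {"fn": "move_arm", "kwargs": {
  "rows": [
    {"linear": [0, 0, -0.001], "gripper": -1, "twist": [0, 0, 0]},
    {"linear": [0, 0, -0.005], "gripper": -1, "twist": [0, 0, 0]},
    {"linear": [0, 0, -0.03], "gripper": -1, "twist": [0, 0, 0]},
    {"linear": [0, 0, -0.04], "gripper": -1, "twist": [0, 0, 0]},
    {"linear": [0, 0, -0.04], "gripper": -1, "twist": [0, 0, 0]},
    {"linear": [0, 0, -0.04], "gripper": 1, "twist": [0, 0, 0]},
    {"linear": [0, 0.031, 0], "gripper": 1, "twist": [0, 0, 0]},
    {"linear": [0, 0.031, 0], "gripper": 1, "twist": [0, 0, 0]},
    {"linear": [0, 0.031, 0], "gripper": 1, "twist": [0, 0, 0]},
    {"linear": [0, 0.031, 0], "gripper": 1, "twist": [0, 0, 0]},
    {"linear": [0, 0.031, 0], "gripper": 1, "twist": [0, 0, 0]},
    {"linear": [0, 0, 0], "gripper": 1, "twist": [0, 0, 0]}
  ]
}}

```text
time_s: 7.3
ee_pos: [612.1, 223.5, 273.7]
eef_rot: [0.0, 0.542, 0.841, 0.001]
force: [-1.1, 0.7, -0.8]
gripper_width: 44.4
gripper_force: 0.0
```

Run:
```python
from w import *
pic,d=arm.camera("scene"); Q=tf(cloud("scene",d)); h=cv2.cvtColor(pic,cv2.COLOR_BGR2HSV).astype(int)
m=(d>0)&(abs(Q[...,1])<66)&(Q[...,0]<-8)&(Q[...,0]>-48)&(abs(Q[...,2])<25); q=Q[m]
print("gate slope",np.linalg.lstsq(np.c_[q[:,:2],np.ones(len(q))],q[:,2],rcond=None)[0],len(q))
m=(d>0)&(h[...,0]<22)&(h[...,1]>150)&(abs(Q[...,1])<25)&(Q[...,0]<-45)&(Q[...,0]>-85)&(abs(Q[...,2])<25); q=Q[m]; print("tongue",q.mean(0),len(q))
pic,d,W,s=wcloud(); Q=tf(W); h=cv2.cvtColor(pic,cv2.COLOR_BGR2HSV).astype(int)
og=(d>0)&(h[...,0]<22)&(h[...,1]>150)&(Q[...,2]>85)&(Q[...,2]<110)&(abs(Q[...,0]-103)<25)
q=Q[og]; print("tab w",len(q), q.mean(0) if len(q) else 0, s['ee_pos'],tf(s['ee_pos']),s['gripper_width'],s['force'])
pic,d=arm.camera("scene"); 
q=tf(s['ee_pos']); plan([(T(103,0,120),tool(),2),(T(103,0,61),tool(),4)])
```

```text
gate slope [ 3.11424928e-03 -1.89353328e-03  5.28869276e+00] 1059
tongue [-63.41622628  -0.11114293   4.95973354] 210
tab w 331 [103.79483662   0.45900059  97.32854622] [610.04957807 222.62993785 273.60852892] [102.34934656   0.38319497 158.60852892] 48.22473224780072 [-0.81331668  0.49154079  0.06140003]
-> [610.8 222.5 235. ] 2
[-0.0002, 0.0015, 0.0196] [-0.0005, -0.0001, 0.0002]
[-0.0002, 0.0015, 0.0196] [-0.0005, -0.0001, 0.0002]
-> [610.8 222.5 176. ] 4
[0.0, 0.0, 0.0148] [-0.0, 0.0, 0.0]
[0.0, 0.0, 0.0148] [-0.0, 0.0, 0.0]
[0.0, 0.0, 0.0148] [-0.0, 0.0, 0.0]
[0.0, 0.0, 0.0148] [-0.0, 0.0, 0.0]
```

>>> {"fn": "move_arm", "kwargs": {
  "rows": [
    {"linear": [0, 0.0012, 0.02], "gripper": 0, "twist": [0, 0, 0]},
    {"linear": [0, 0, 0.02], "gripper": 0, "twist": [0, 0, 0]},
    {"linear": [0, 0, 0.015], "gripper": 0, "twist": [0, 0, 0]},
    {"linear": [0, 0, 0.015], "gripper": 0, "twist": [0, 0, 0]},
    {"linear": [0, 0, 0.015], "gripper": 0, "twist": [0, 0, 0]},
    {"linear": [0, 0, 0.012], "gripper": 0, "twist": [0, 0, 0]},
    {"linear": [0, 0, 0], "gripper": 0, "twist": [0, 0, 0]},
    {"linear": [0, 0, 0], "gripper": 0, "twist": [0, 0, 0]}
  ]
}}

```text
time_s: 8.12
ee_pos: [608.6, 222.0, 177.7]
eef_rot: [-0.0, 0.542, 0.841, -0.0]
force: [0.1, 0.3, -0.3]
gripper_width: 45.4
gripper_force: 0.0
```

>>> {"fn": "move_arm", "kwargs": {
  "squeeze": 25,
  "rows": [
    {"linear": [0, 0, 0], "gripper": -1, "twist": [0, 0, 0]},
    {"linear": [0, 0, 0], "gripper": -1, "twist": [0, 0, 0]},
    {"linear": [0, 0, 0], "gripper": -1, "twist": [0, 0, 0]},
    {"linear": [0, 0, 0], "gripper": -1, "twist": [0, 0, 0]},
    {"linear": [0, 0, 0], "gripper": -1, "twist": [0, 0, 0]},
    {"linear": [0, 0, 0], "gripper": -1, "twist": [0, 0, 0]},
    {"linear": [0, 0, 0], "gripper": -1, "twist": [0, 0, 0]},
    {"linear": [0, 0, 0], "gripper": -1, "twist": [0, 0, 0]},
    {"linear": [0, 0, 0], "gripper": -1, "twist": [0, 0, 0]},
    {"linear": [0, 0, 0], "gripper": -1, "twist": [0, 0, 0]}
  ]
}}

```text
time_s: 8.95
ee_pos: [611.1, 223.1, 178.1]
eef_rot: [0.001, 0.542, 0.841, 0.001]
force: [7.0, 3.1, 0.1]
gripper_width: 8.2
gripper_force: 25.0
```

Gripped at 8.2 mm opening. I'll take out the 2.5 mm offset, then start tipping along the arc.

>>> {"fn": "move_arm", "kwargs": {
  "rows": [
    {"linear": [0, 0.0013, 0], "gripper": -1, "twist": [0, 0, 0]},
    {"linear": [0, 0.0012, 0], "gripper": -1, "twist": [0, 0, 0]},
    {"linear": [0, -0.00194, -0.00308], "gripper": -1, "twist": [-0.03, 0, 0]},
    {"linear": [0, -0.00194, -0.00308], "gripper": -1, "twist": [-0.03, 0, 0]},
    {"linear": [0, -0.00194, -0.00308], "gripper": -1, "twist": [-0.03, 0, 0]},
    {"linear": [0, 0, 0], "gripper": -1, "twist": [0, 0, 0]}
  ]
}}

```text
time_s: 9.45
ee_pos: [605.6, 220.6, 187.0]
eef_rot: [0.025, 0.541, 0.84, 0.038]
force: [1.4, 1.2, -5.6]
gripper_width: 7.9
gripper_force: 25.0
```

```bash
cat > c.py <<'E'
from w import *
p,r,s=cur(); q=tf(p); M=r.as_matrix(); y=M[:,1]
th=np.arctan2(y@K_,y@E_); print("t",s['time_s'],"rel",np.round(q,2),"tool tilt",round(th,3),"radius",np.hypot(q[0],q[2]),"force(e,f,k)",np.round([s['force']@v for v in(E_,F_,K_)],1),"grip",s['gripper_width'],s['gripper_force'],"expect",np.round([103.5*np.cos(th)-63.1*np.sin(th),103.5*np.sin(th)+63.1*np.cos(th)],1),"q",np.round(s['joint_pos'],2),"tq",np.round(s['ft_torque'],2))
E
python3 c.py
```

```text
t 9.45 rel [97.47  0.34 71.97] tool tilt 0.091 radius 121.16133725020057 force(e,f,k) [ 1.8  0.5 -5.6] grip 7.871727306942928 24.999127686023712 expect [97.3 72.3] q [ 0.25  0.5   1.41  0.02  1.14 -0.18] tq [ 0.15 -0.39 -0.02]
```

Excellent tracking with low forces. Continuing to about 0.45 rad.

>>> {"fn": "move_arm", "kwargs": {
  "rows": [
    {"linear": [0, -0.00194, -0.00308], "gripper": -1, "twist": [-0.03, 0, 0]},
    {"linear": [0, -0.00194, -0.00308], "gripper": -1, "twist": [-0.03, 0, 0]},
    {"linear": [0, -0.00194, -0.00308], "gripper": -1, "twist": [-0.03, 0, 0]},
    {"linear": [0, -0.00194, -0.00308], "gripper": -1, "twist": [-0.03, 0, 0]},
    {"linear": [0, -0.00194, -0.00308], "gripper": -1, "twist": [-0.03, 0, 0]},
    {"linear": [0, -0.00194, -0.00308], "gripper": -1, "twist": [-0.03, 0, 0]},
    {"linear": [0, -0.00194, -0.00308], "gripper": -1, "twist": [-0.03, 0, 0]},
    {"linear": [0, -0.00194, -0.00308], "gripper": -1, "twist": [-0.03, 0, 0]},
    {"linear": [0, -0.00194, -0.00308], "gripper": -1, "twist": [-0.03, 0, 0]},
    {"linear": [0, -0.00194, -0.00308], "gripper": -1, "twist": [-0.03, 0, 0]},
    {"linear": [0, -0.00194, -0.00308], "gripper": -1, "twist": [-0.03, 0, 0]},
    {"linear": [0, -0.00194, -0.00308], "gripper": -1, "twist": [-0.03, 0, 0]}
  ]
}}

```text
time_s: 10.45
ee_pos: [577.4, 207.8, 216.1]
eef_rot: [0.121, 0.528, 0.819, 0.188]
force: [-0.7, 2.6, 1.0]
gripper_width: 7.9
gripper_force: 25.0
```

```bash
python3 c.py
```

```text
t 10.45 rel [ 66.48   0.32 101.13] tool tilt 0.45 radius 121.0206295666711 force(e,f,k) [0.5 2.6 1. ] grip 7.897644311168427 25.00208705663681 expect [ 65.7 101.8] q [ 0.19  0.31  1.78  0.18  0.62 -0.36] tq [-0.1   0.6   0.07]
```

Run:
```python
from w import *
pic,d=arm.camera("scene"); cv2.imwrite("pics/s4.png",cv2.resize(pic[130:360,160:340],None,fx=3,fy=2.6,interpolation=2))
```

```text
(no output)
```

View pics/s4.png

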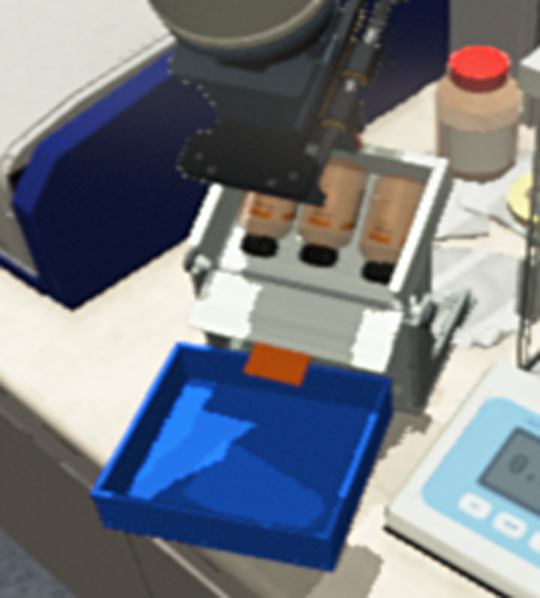

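At 0.45 rad the bottles are still in the tray (caps at about (260,245), (318,255) and (378,270)), and the tongue hangs over the tub. Tipping on, more slowly.

>>> {"fn": "move_arm", "kwargs": {
  "rows": [
    {"linear": [0, -0.00128, -0.00206], "gripper": -1, "twist": [-0.02, 0, 0]},
    {"linear": [0, -0.00128, -0.00206], "gripper": -1, "twist": [-0.02, 0, 0]},
    {"linear": [0, -0.00128, -0.00206], "gripper": -1, "twist": [-0.02, 0, 0]},
    {"linear": [0, -0.00128, -0.00206], "gripper": -1, "twist": [-0.02, 0, 0]},
    {"linear": [0, -0.00128, -0.00206], "gripper": -1, "twist": [-0.02, 0, 0]},
    {"linear": [0, 0, 0], "gripper": -1, "twist": [0, 0, 0]},
    {"linear": [0, 0, 0], "gripper": -1, "twist": [0, 0, 0]},
    {"linear": [0, 0, 0], "gripper": -1, "twist": [0, 0, 0]}
  ]
}}

```text
time_s: 11.17
ee_pos: [568.1, 203.6, 222.1]
eef_rot: [0.147, 0.521, 0.809, 0.228]
force: [-0.8, -2.2, 1.6]
gripper_width: 7.9
gripper_force: 25.0
```

```bash
python3 c.py
cat > b.py <<'E'
from w import *
pic,d=arm.camera("scene"); Q=tf(cloud("scene",d)); h=cv2.cvtColor(pic,cv2.COLOR_BGR2HSV).astype(int)
ok=(d>0)&(abs(Q[...,1]-5)<90)&(Q[...,0]>-190)&(Q[...,0]<115)&(Q[...,2]<60)
br=ok&(h[...,0]<20)&(h[...,1]>60)&(h[...,1]<200)&(h[...,2]<225)
k,l,st,_=cv2.connectedComponentsWithStats(br.astype(np.uint8))
for i in range(1,k):
    if st[i,4]>80: print(st[i],np.round(np.median(Q[l==i],0)))
E
python3 b.py
```

```text
t 11.1667 rel [ 56.24   0.39 107.06] tool tilt 0.548 radius 120.93290248924146 force(e,f,k) [-1.7 -1.7  1.6] grip 7.934234553249912 25.00329315662384 expect [ 55.4 107.8] q [ 0.17  0.27  1.88  0.3   0.48 -0.49] tq [-0.64  0.71 -0.26]
[ 227  212   44   37 1101] [-11.  30.  38.]
[269 218  23  37 604] [ -8. -43.  40.]
```

>>> {"fn": "move_arm", "kwargs": {
  "rows": [
    {"linear": [0, 0, 0], "gripper": -1, "twist": [0, 0, 0]},
    {"linear": [0, 0, 0], "gripper": -1, "twist": [0, 0, 0]},
    {"linear": [0, 0, 0], "gripper": -1, "twist": [0, 0, 0]},
    {"linear": [0, 0, 0], "gripper": -1, "twist": [0, 0, 0]},
    {"linear": [0, 0, 0], "gripper": -1, "twist": [0, 0, 0]},
    {"linear": [0, 0, 0], "gripper": -1, "twist": [0, 0, 0]}
  ]
}}

```text
time_s: 11.72
ee_pos: [567.8, 203.5, 222.2]
eef_rot: [0.147, 0.521, 0.809, 0.228]
force: [1.5, -2.2, -1.6]
gripper_width: 7.6
gripper_force: 25.0
```

```bash
python3 c.py; python3 b.py
```

```text
t 11.7167 rel [ 55.99   0.37 107.21] tool tilt 0.55 radius 120.95134974255163 force(e,f,k) [ 0.5 -2.6 -1.6] grip 7.576278519968499 25.000038743019104 expect [ 55.3 107.9] q [ 0.17  0.27  1.88  0.3   0.48 -0.49] tq [-0.5   0.54 -0.18]
[237 312  13  11 100] [-140.  -11.  -63.]
```

Run:
```python
from w import *
pic,d=arm.camera("scene"); cv2.imwrite("pics/s5.png",cv2.resize(pic[150:370,160:340],None,fx=3,fy=2.7,interpolation=2))
pic,d=arm.camera("top"); cv2.imwrite("pics/t5.png",pic)
```

```text
(no output)
```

View pics/s5.png

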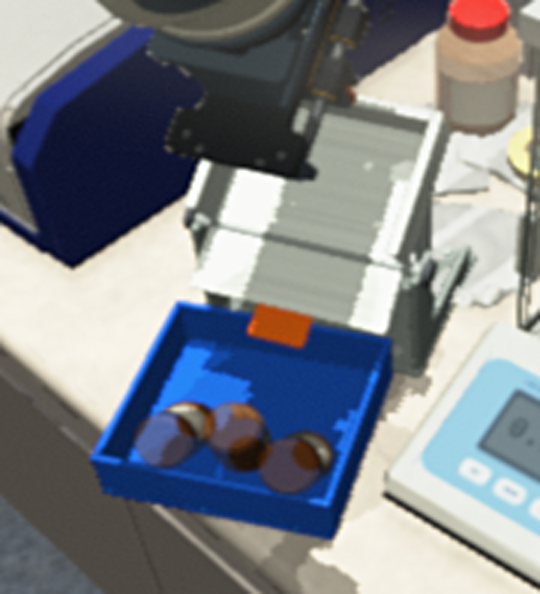

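All three bottles are in the tub, at about (170,435), (238,435) and (298,460). I'll check how they lie and whether they have settled.

```bash
cat > g.py <<'E'
from w import *
for n in("top","scene"):
    pic,d=arm.camera(n); W=cloud(n,d); Q=tf(W); h=cv2.cvtColor(pic,cv2.COLOR_BGR2HSV).astype(int)
    blue=(h[...,0]>100)&(h[...,0]<125)&(h[...,1]>120)
    ok=(d>0)&(abs(Q[...,1]-8)<85)&(Q[...,0]>-180)&(Q[...,0]<-77)&(W[...,2]>8)&~blue
    k,l,st,_=cv2.connectedComponentsWithStats(ok.astype(np.uint8))
    for i in range(1,k):
        if st[i,4]>20:
            q=Q[l==i]; print(n,st[i],"med",np.round(np.median(q,0)),"x",np.round(np.percentile(q[:,0],[3,97])),"y",np.round(np.percentile(q[:,1],[3,97])),"z",np.round(np.percentile(q[:,2]+115,[3,50,97])))
    rim=(d>0)&blue&(W[...,2]>42)&(W[...,2]<60)&(W[...,0]<540)&(W[...,0]>300)&(W[...,1]<260)&(W[...,1]>40)
    print("tub",cv2.minAreaRect(W[rim][:,:2].astype(np.float32)))
    x0,y0,x1,y1=(230,200,370,370) if n=="top" else (180,220,320,360)
    cv2.imwrite(f"pics/g_{n}_{arm.read_state()['time_s']:.1f}.png",cv2.resize(pic[y0:y1,x0:x1],None,fx=3.5,fy=3.5,interpolation=2));
E
python3 g.py; ls pics|grep g_
```

```text
top [  228   299   140   146 11353] med [-129.    2.  454.] x [-175.  -81.] y [-70.  74.] z [530. 569. 594.]
tub ((472.78521728515625, 86.81221008300781), (67.43031311035156, 4.628436088562012), 29.455337524414062)
scene [ 107    1  159  167 9093] med [-148.  -17.  448.] x [-178.  -88.] y [-75.  54.] z [398. 563. 591.]
scene [209 169  45  13 123] med [-78.   1. 235.] x [-80. -77.] y [-33.  33.] z [346. 350. 353.]
scene [215 200  44  17 218] med [-80.   1. 167.] x [-83. -77.] y [-34.  36.] z [274. 282. 285.]
scene [ 204  299   69   34 1104] med [-153.  -18.  -40.] x [-170. -118.] y [-67.  44.] z [49. 75. 88.]
tub ((425.4438171386719, 147.36158752441406), (149.1788787841797, 157.93045043945312), 28.92865562438965)
g_scene_12.0.png
g_top_11.9.png
```

The bottles stand or lean cap-down against the front wall of the tub, with their tops at 75–88 mm. I'll lower the tray first under control, then see to them.

>>> {"fn": "move_arm", "kwargs": {
  "rows": [
    {"linear": [0, 0.00124, 0.00208], "gripper": -1, "twist": [0.02, 0, 0]},
    {"linear": [0, 0.00185, 0.00313], "gripper": -1, "twist": [0.03, 0, 0]},
    {"linear": [0, 0.00185, 0.00313], "gripper": -1, "twist": [0.03, 0, 0]},
    {"linear": [0, 0.00185, 0.00313], "gripper": -1, "twist": [0.03, 0, 0]},
    {"linear": [0, 0.00185, 0.00313], "gripper": -1, "twist": [0.03, 0, 0]},
    {"linear": [0, 0.00185, 0.00313], "gripper": -1, "twist": [0.03, 0, 0]},
    {"linear": [0, 0.00185, 0.00313], "gripper": -1, "twist": [0.03, 0, 0]},
    {"linear": [0, 0.00185, 0.00313], "gripper": -1, "twist": [0.03, 0, 0]},
    {"linear": [0, 0.00185, 0.00313], "gripper": -1, "twist": [0.03, 0, 0]},
    {"linear": [0, 0.00185, 0.00313], "gripper": -1, "twist": [0.03, 0, 0]},
    {"linear": [0, 0.00185, 0.00313], "gripper": -1, "twist": [0.03, 0, 0]},
    {"linear": [0, 0.00185, 0.00313], "gripper": -1, "twist": [0.03, 0, 0]}
  ]
}}

```text
time_s: 12.97
ee_pos: [598.4, 217.3, 196.6]
eef_rot: [0.054, 0.539, 0.836, 0.083]
force: [-0.4, -1.6, -0.5]
gripper_width: 8.1
gripper_force: 25.0
```

>>> {"fn": "move_arm", "kwargs": {
  "rows": [
    {"linear": [0, 0.00185, 0.00313], "gripper": -1, "twist": [0.03, 0, 0]},
    {"linear": [0, 0.00185, 0.00313], "gripper": -1, "twist": [0.03, 0, 0]},
    {"linear": [0, 0.00185, 0.00313], "gripper": -1, "twist": [0.03, 0, 0]},
    {"linear": [0, 0.00124, 0.00208], "gripper": -1, "twist": [0.02, 0, 0]},
    {"linear": [0, 0.00124, 0.00208], "gripper": -1, "twist": [0.02, 0, 0]},
    {"linear": [0, 0.00124, 0.00208], "gripper": -1, "twist": [0.02, 0, 0]},
    {"linear": [0, 0.00063, 0.00104], "gripper": -1, "twist": [0.01, 0, 0]},
    {"linear": [0, 0.00063, 0.00104], "gripper": -1, "twist": [0.01, 0, 0]},
    {"linear": [0, 0.00063, 0.00104], "gripper": -1, "twist": [0.01, 0, 0]},
    {"linear": [0, 0, 0], "gripper": -1, "twist": [0, 0, 0]}
  ]
}}

```text
time_s: 13.8
ee_pos: [610.5, 222.8, 179.2]
eef_rot: [0.005, 0.542, 0.841, 0.008]
force: [-1.4, -2.2, -0.8]
gripper_width: 8.0
gripper_force: 25.0
```

```bash
python3 c.py
```

```text
t 13.8 rel [102.85   0.35  64.2 ] tool tilt 0.019 radius 121.24620778254373 force(e,f,k) [-2.2 -1.4 -0.8] grip 7.956333444134584 25.00656098127365 expect [102.3  65. ] q [ 0.26  0.55  1.34  0.    1.23 -0.17] tq [-0.72  0.76 -0.01]
```

>>> {"fn": "move_arm", "kwargs": {
  "rows": [
    {"linear": [0, 0.0003, 0.0005], "gripper": -1, "twist": [0.005, 0, 0]},
    {"linear": [0, 0.0003, 0.0005], "gripper": -1, "twist": [0.005, 0, 0]},
    {"linear": [0, 0.0003, 0.0005], "gripper": -1, "twist": [0.005, 0, 0]},
    {"linear": [0, 0.0003, 0.0004], "gripper": -1, "twist": [0.004, 0, 0]},
    {"linear": [0, 0, 0], "gripper": -1, "twist": [0, 0, 0]},
    {"linear": [0, 0, 0], "gripper": -1, "twist": [0, 0, 0]}
  ]
}}

```text
time_s: 14.3
ee_pos: [611.3, 223.2, 177.6]
eef_rot: [-0.0, 0.542, 0.841, -0.0]
force: [-4.4, -4.7, -0.2]
gripper_width: 7.9
gripper_force: 25.0
```

```bash
python3 c.py
```

```text
t 14.3 rel [103.73   0.36  62.64] tool tilt -0.0 radius 121.17791162518908 force(e,f,k) [-5.9 -2.4 -0.2] grip 7.885843601377555 24.999874234199524 expect [103.5  63.1] q [ 0.26  0.56  1.32  0.    1.26 -0.17] tq [-0.78  0.86 -0.09]
```

Level and on its rest. I'll relax the side force, open and rise.

>>> {"fn": "move_arm", "kwargs": {
  "rows": [
    {"linear": [0, -0.0015, 0], "gripper": -1, "twist": [0, 0, 0]},
    {"linear": [0, 0, 0], "gripper": -0.6, "twist": [0, 0, 0]},
    {"linear": [0, 0, 0], "gripper": -0.4, "twist": [0, 0, 0]},
    {"linear": [0, 0, 0], "gripper": -0.2, "twist": [0, 0, 0]},
    {"linear": [0, 0, 0], "gripper": -0.2, "twist": [0, 0, 0]},
    {"linear": [0, 0, -0.01], "gripper": -0.2, "twist": [0, 0, 0]},
    {"linear": [0, 0, -0.02], "gripper": -0.2, "twist": [0, 0, 0]},
    {"linear": [0, 0, -0.035], "gripper": -0.2, "twist": [0, 0, 0]},
    {"linear": [0, 0, -0.035], "gripper": -0.2, "twist": [0, 0, 0]},
    {"linear": [0, 0, -0.035], "gripper": -0.2, "twist": [0, 0, 0]}
  ]
}}

```text
time_s: 15.13
ee_pos: [610.0, 222.7, 315.1]
eef_rot: [0.0, 0.542, 0.841, 0.0]
force: [1.0, 0.2, 0.1]
gripper_width: 36.4
gripper_force: 0.0
```

```bash
python3 c.py; python3 g.py
python3 - <<'E'
from w import *
pic,d=arm.camera("scene"); Q=tf(cloud("scene",d))
m=(d>0)&(abs(Q[...,1])<66)&(Q[...,0]<-8)&(Q[...,0]>-48)&(abs(Q[...,2])<25); q=Q[m]
print("gate slope",np.linalg.lstsq(np.c_[q[:,:2],np.ones(len(q))],q[:,2],rcond=None)[0],len(q))
E
ls pics|grep g_
```

```text
t 15.1333 rel [102.28   0.44 200.11] tool tilt 0.001 radius 224.73249501279042 force(e,f,k) [ 0.9 -0.2  0.1] grip 36.400747836019214 0.0 expect [103.4  63.2] q [ 0.26  0.46  1.13  0.    1.55 -0.17] tq [-0.05 -0.    0.  ]
top [  149   301   196   179 23439] med [-127.   21.  630.] x [-172.  -80.] y [-35.  85.] z [660. 745. 776.]
tub ((437.0183410644531, 93.02333068847656), (111.29454040527344, 49.81751251220703), 28.79387664794922)
scene [204 299  27  24 441] med [-154.   32.  -46.] x [-170. -116.] y [19. 50.] z [44. 69. 82.]
scene [230 308  43  26 714] med [-155.  -42.  -38.] x [-170. -123.] y [-69.  -4.] z [58. 77. 87.]
tub ((425.1532287597656, 148.03237915039062), (150.33062744140625, 158.3520050048828), 29.485374450683594)
gate slope [-2.89861908e-04  2.90164994e-04  5.26826790e+00] 1060
g_scene_12.0.png
g_scene_15.2.png
g_top_11.9.png
g_top_15.2.png
```

>>> {"fn": "move_arm", "kwargs": {
  "rows": [
    {"linear": [-0.005, -0.03, 0], "gripper": -1, "twist": [0, 0, 0]},
    {"linear": [-0.005, -0.03, 0], "gripper": -1, "twist": [0, 0, 0]},
    {"linear": [-0.005, -0.03, 0], "gripper": -1, "twist": [0, 0, 0]},
    {"linear": [-0.005, -0.03, 0], "gripper": -1, "twist": [0, 0, 0]},
    {"linear": [-0.005, -0.03, 0], "gripper": -1, "twist": [0, 0, 0]},
    {"linear": [-0.005, -0.03, 0], "gripper": -1, "twist": [0, 0, 0]},
    {"linear": [-0.005, -0.03, 0], "gripper": -1, "twist": [0, 0, 0]},
    {"linear": [-0.005, -0.012, 0], "gripper": -1, "twist": [0, 0, 0]},
    {"linear": [-0.005, 0, 0], "gripper": -1, "twist": [0, 0, 0]},
    {"linear": [0, 0, 0], "gripper": -1, "twist": [0, 0, 0]}
  ]
}}

```text
time_s: 16.12
ee_pos: [427.2, 89.4, 312.6]
eef_rot: [0.001, 0.542, 0.84, 0.001]
force: [0.4, 0.2, 0.5]
gripper_width: 0.4
gripper_force: 0.0
```

Run:
```python
from w import *
pic,d,W,s=wcloud(); np.save("pics/Qw.npy",tf(W)); cv2.imwrite("pics/wfull.png",pic); print(tf(s['ee_pos']))
Q=tf(W); ok=(d>0)&(Q[...,0]>-180)&(Q[...,0]<-10)&(abs(Q[...,1]-8)<90)&(Q[...,2]<0)
v,u=np.where(ok); y0,y1,x0,x1=v.min(),v.max(),u.min(),u.max(); print(y0,y1,x0,x1)
a=cv2.resize(pic[y0:y1,x0:x1],(480,int(480*(y1-y0)/(x1-x0))),interpolation=2)
b,_=arm.camera("scene"); b=cv2.resize(b[240:350,190:300],(310,310),interpolation=2)
H=max(a.shape[0],310); c=np.zeros((H,795,3),np.uint8); c[:a.shape[0],:480]=a; c[:310,485:]=b; cv2.imwrite("pics/comp.png",c[:600])
```

```text
[-119.20343333  -45.4308892   197.59380762]
95 247 265 418
```

View pics/comp.png

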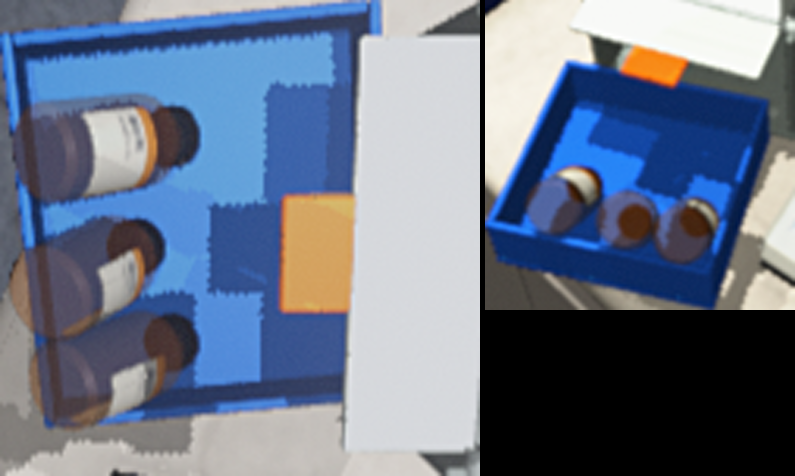

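The wrist view shows all three bottles leaning cap-down with their feet on the front rim, at about (55,155), (65,285) and (75,380). That is not properly lying in the tub. I'll topple each one inward with the closed fingers, so I need the foot positions.

Run:
```python
from w import *
pic=cv2.imread("pics/wfull.png"); Q=np.load("pics/Qw.npy")
s=(418-265)/480
def at(u,v,n=4):
    U,V=int(265+u*s),int(95+v*s); q=Q[V-1:V+2,U-1:U+2].reshape(-1,3); q=np.median(q,0); return np.round([q[0],q[1],q[2]+115])
for name,pts in dict(A=[(30,155),(60,152),(110,150),(178,137)],B=[(30,290),(65,285),(115,282),(137,245)],C=[(50,385),(80,375),(130,385),(172,342)]).items():
    print(name,[at(*p).tolist() for p in pts])
p,r,_=cur(); print(tf(p))
```

```text
A [[-164.0, 33.0, 65.0], [-151.0, 34.0, 78.0], [-133.0, 36.0, 69.0], [-107.0, 41.0, 41.0]]
B [[-164.0, -17.0, 76.0], [-151.0, -14.0, 84.0], [-132.0, -14.0, 71.0], [-124.0, -2.0, 50.0]]
C [[-159.0, -55.0, 69.0], [-146.0, -48.0, 82.0], [-127.0, -55.0, 68.0], [-110.0, -41.0, 47.0]]
[-118.41640921  -44.87139034  197.37074786]
```

>>> {"fn": "move_arm", "kwargs": {
  "rows": [
    {"linear": [0.02, -0.0205, 0], "gripper": -1, "twist": [0, 0, 0]},
    {"linear": [0.02, -0.0205, 0], "gripper": -1, "twist": [0, 0, 0]},
    {"linear": [0.02, -0.0205, 0], "gripper": -1, "twist": [0, 0, 0]},
    {"linear": [0.02, -0.0205, 0], "gripper": -1, "twist": [0, 0, 0]},
    {"linear": [0, 0, 0.035], "gripper": -1, "twist": [0, 0, 0]},
    {"linear": [0, 0, 0.035], "gripper": -1, "twist": [0, 0, 0]},
    {"linear": [0, 0, 0.035], "gripper": -1, "twist": [0, 0, 0]},
    {"linear": [0, 0, 0.035], "gripper": -1, "twist": [0, 0, 0]},
    {"linear": [0, 0, 0], "gripper": -1, "twist": [0, 0, 0]}
  ]
}}

```text
time_s: 16.97
ee_pos: [317.0, 129.0, 168.2]
eef_rot: [-0.002, 0.541, 0.841, -0.002]
force: [-0.7, -0.2, 0.6]
gripper_width: 0.1
gripper_force: 0.0
```

```bash
python3 c.py
```

```text
t 16.9667 rel [-203.22   36.16   53.21] tool tilt -0.006 radius 210.0718002407 force(e,f,k) [-0.7  0.1  0.6] grip 0.05509407211544827 0.0 expect [103.9  62.4] q [ 0.21  0.17  2.04  0.    0.94 -0.22] tq [-0.13  0.05  0.04]
```

>>> {"fn": "move_arm", "kwargs": {
  "rows": [
    {"linear": [0, 0, 0.035], "gripper": -1, "twist": [0, 0, 0]},
    {"linear": [0, 0, 0.035], "gripper": -1, "twist": [0, 0, 0]},
    {"linear": [0, 0, 0.035], "gripper": -1, "twist": [0, 0, 0]},
    {"linear": [0, 0, 0], "gripper": -1, "twist": [0, 0, 0]},
    {"linear": [0, 0, 0], "gripper": -1, "twist": [0, 0, 0]}
  ]
}}

```text
time_s: 17.38
ee_pos: [319.0, 129.2, 67.4]
eef_rot: [-0.001, 0.542, 0.841, -0.001]
force: [-0.2, -1.0, 0.7]
gripper_width: 0.6
gripper_force: 0.0
```

>>> {"fn": "move_arm", "kwargs": {
  "rows": [
    {"linear": [0, 0.006, 0], "gripper": -1, "twist": [0, 0, 0]},
    {"linear": [0, 0.006, 0], "gripper": -1, "twist": [0, 0, 0]},
    {"linear": [0, 0.006, 0], "gripper": -1, "twist": [0, 0, 0]},
    {"linear": [0, 0.006, 0], "gripper": -1, "twist": [0, 0, 0]},
    {"linear": [0, 0.006, 0], "gripper": -1, "twist": [0, 0, 0]},
    {"linear": [0, 0.006, 0], "gripper": -1, "twist": [0, 0, 0]},
    {"linear": [0, 0, 0], "gripper": -1, "twist": [0, 0, 0]}
  ]
}}

```text
time_s: 17.97
ee_pos: [353.6, 144.5, 67.8]
eef_rot: [0.001, 0.542, 0.841, 0.001]
force: [0.1, 1.0, -0.4]
gripper_width: 0.3
gripper_force: 0.0
```

```bash
python3 c.py; python3 g.py
```

```text
t 17.9667 rel [-163.45   35.15  -47.2 ] tool tilt 0.003 radius 170.13070843603342 force(e,f,k) [ 0.5  0.9 -0.4] grip 0.3033569958255154 0.0 expect [103.3  63.4] q [ 0.23  0.42  2.09  0.    0.63 -0.2 ] tq [-0.11  0.05 -0.01]
top [ 233  308  113  107 7041] med [-140.   26.  347.] x [-177.  -88.] y [-50.  89.] z [ 56. 462. 476.]
tub ((425.706787109375, 147.29421997070312), (108.10298156738281, 180.00868225097656), 16.854421615600586)
scene [ 157  119   83   99 2299] med [-163.  -37.  348.] x [-179. -132.] y [-48.  39.] z [384. 463. 477.]
scene [ 204  219   69  115 2773] med [-154.    0.   54.] x [-178.  -84.] y [-64.  31.] z [ 52. 169. 323.]
scene [200 306   8   9  38] med [-176.   42.  -12.] x [-177. -174.] y [34. 50.] z [ 85. 103. 120.]
tub ((425.818359375, 146.67442321777344), (149.9936065673828, 155.4515838623047), 29.606250762939453)
```

>>> {"fn": "move_arm", "kwargs": {
  "rows": [
    {"linear": [0, 0.006, 0], "gripper": -1, "twist": [0, 0, 0]},
    {"linear": [0, 0.006, 0], "gripper": -1, "twist": [0, 0, 0]},
    {"linear": [0, 0.006, 0], "gripper": -1, "twist": [0, 0, 0]},
    {"linear": [0, 0.006, 0], "gripper": -1, "twist": [0, 0, 0]},
    {"linear": [0, 0.006, 0], "gripper": -1, "twist": [0, 0, 0]},
    {"linear": [0, 0.006, 0], "gripper": -1, "twist": [0, 0, 0]},
    {"linear": [0, 0.006, 0], "gripper": -1, "twist": [0, 0, 0]},
    {"linear": [0, 0, 0], "gripper": -1, "twist": [0, 0, 0]},
    {"linear": [0, 0, 0], "gripper": -1, "twist": [0, 0, 0]}
  ]
}}

```text
time_s: 18.82
ee_pos: [390.6, 161.4, 67.4]
eef_rot: [0.0, 0.542, 0.841, 0.0]
force: [-0.0, 0.3, -0.3]
gripper_width: 0.4
gripper_force: 0.0
```

```bash
python3 c.py; python3 g.py|grep scene
```

```text
t 18.8167 rel [-122.83   35.32  -47.56] tool tilt 0.001 radius 131.71206713224203 force(e,f,k) [ 0.1  0.3 -0.3] grip 0.43471563140367153 0.0 expect [103.4  63.2] q [ 0.25  0.46  1.99  0.    0.69 -0.18] tq [-0.05  0.02 -0.02]
scene [  139   105   134   229 12153] med [-156.    5.  241.] x [-178.  -96.] y [-47.  61.] z [ 46. 356. 475.]
```

>>> {"fn": "move_arm", "kwargs": {
  "rows": [
    {"linear": [0, 0, -0.02], "gripper": -1, "twist": [0, 0, 0]},
    {"linear": [0, 0, -0.025], "gripper": -1, "twist": [0, 0, 0]},
    {"linear": [-0.0223, -0.02, 0], "gripper": -1, "twist": [0, 0, 0]},
    {"linear": [-0.0223, -0.02, 0], "gripper": -1, "twist": [0, 0, 0]},
    {"linear": [-0.0223, -0.02, 0], "gripper": -1, "twist": [0, 0, 0]},
    {"linear": [-0.0223, -0.02, 0], "gripper": -1, "twist": [0, 0, 0]},
    {"linear": [0, 0, 0.02], "gripper": -1, "twist": [0, 0, 0]},
    {"linear": [0, 0, 0.025], "gripper": -1, "twist": [0, 0, 0]},
    {"linear": [0, 0, 0], "gripper": -1, "twist": [0, 0, 0]},
    {"linear": [0, 0, 0], "gripper": -1, "twist": [0, 0, 0]}
  ]
}}

```text
time_s: 19.75
ee_pos: [353.1, 47.0, 67.1]
eef_rot: [-0.001, 0.542, 0.841, -0.0]
force: [-0.4, -0.4, -0.5]
gripper_width: 0.4
gripper_force: 0.0
```

>>> {"fn": "move_arm", "kwargs": {
  "rows": [
    {"linear": [0, 0.006, 0], "gripper": -1, "twist": [0, 0, 0]},
    {"linear": [0, 0.006, 0], "gripper": -1, "twist": [0, 0, 0]},
    {"linear": [0, 0.006, 0], "gripper": -1, "twist": [0, 0, 0]},
    {"linear": [0, 0.006, 0], "gripper": -1, "twist": [0, 0, 0]},
    {"linear": [0, 0.006, 0], "gripper": -1, "twist": [0, 0, 0]},
    {"linear": [0, 0.006, 0], "gripper": -1, "twist": [0, 0, 0]},
    {"linear": [0, 0.006, 0], "gripper": -1, "twist": [0, 0, 0]},
    {"linear": [0, 0.006, 0], "gripper": -1, "twist": [0, 0, 0]}
  ]
}}

```text
time_s: 20.42
ee_pos: [398.0, 67.2, 67.4]
eef_rot: [-0.0, 0.542, 0.841, 0.0]
force: [-2.7, 0.7, 2.3]
gripper_width: 0.6
gripper_force: 1.5
```

>>> {"fn": "move_arm", "kwargs": {
  "rows": [
    {"linear": [0, 0.006, 0], "gripper": -1, "twist": [0, 0, 0]},
    {"linear": [0, 0.006, 0], "gripper": -1, "twist": [0, 0, 0]},
    {"linear": [0, 0.006, 0], "gripper": -1, "twist": [0, 0, 0]},
    {"linear": [0, 0.006, 0], "gripper": -1, "twist": [0, 0, 0]},
    {"linear": [0, 0.006, 0], "gripper": -1, "twist": [0, 0, 0]},
    {"linear": [0, 0, 0], "gripper": -1, "twist": [0, 0, 0]},
    {"linear": [0, 0, 0], "gripper": -1, "twist": [0, 0, 0]}
  ]
}}

```text
time_s: 21.0
ee_pos: [426.0, 79.3, 67.5]
eef_rot: [0.001, 0.542, 0.841, 0.001]
force: [-0.2, -0.6, 0.3]
gripper_width: 0.4
gripper_force: 0.0
```

```bash
python3 c.py
```

```text
t 21.0 rel [-124.45  -54.11  -47.51] tool tilt 0.002 radius 133.21213074802296 force(e,f,k) [-0.5 -0.4  0.3] grip 0.376236657859069 0.0 expect [103.4  63.3] q [ 0.05  0.47  1.97  0.    0.7  -0.38] tq [-0.07  0.01 -0.  ]
```

Now the middle bottle (lane y −14).

>>> {"fn": "move_arm", "kwargs": {
  "rows": [
    {"linear": [0, 0, -0.02], "gripper": -1, "twist": [0, 0, 0]},
    {"linear": [0, 0, -0.025], "gripper": -1, "twist": [0, 0, 0]},
    {"linear": [0.01, -0.02, 0], "gripper": -1, "twist": [0, 0, 0]},
    {"linear": [0.01, -0.02, 0], "gripper": -1, "twist": [0, 0, 0]},
    {"linear": [0.01, -0.02, 0], "gripper": -1, "twist": [0, 0, 0]},
    {"linear": [0.01, -0.02, 0], "gripper": -1, "twist": [0, 0, 0]},
    {"linear": [0, 0, 0.02], "gripper": -1, "twist": [0, 0, 0]},
    {"linear": [0, 0, 0.025], "gripper": -1, "twist": [0, 0, 0]},
    {"linear": [0, 0, 0], "gripper": -1, "twist": [0, 0, 0]},
    {"linear": [0, 0, 0], "gripper": -1, "twist": [0, 0, 0]}
  ]
}}

```text
time_s: 21.83
ee_pos: [335.1, 82.4, 67.2]
eef_rot: [-0.001, 0.542, 0.841, -0.0]
force: [-0.2, -0.2, 1.1]
gripper_width: 0.2
gripper_force: 0.0
```

>>> {"fn": "move_arm", "kwargs": {
  "rows": [
    {"linear": [0, 0.006, 0], "gripper": -1, "twist": [0, 0, 0]},
    {"linear": [0, 0.006, 0], "gripper": -1, "twist": [0, 0, 0]},
    {"linear": [0, 0.006, 0], "gripper": -1, "twist": [0, 0, 0]},
    {"linear": [0, 0.006, 0], "gripper": -1, "twist": [0, 0, 0]},
    {"linear": [0, 0.006, 0], "gripper": -1, "twist": [0, 0, 0]},
    {"linear": [0, 0.006, 0], "gripper": -1, "twist": [0, 0, 0]},
    {"linear": [0, 0.006, 0], "gripper": -1, "twist": [0, 0, 0]},
    {"linear": [0, 0.006, 0], "gripper": -1, "twist": [0, 0, 0]}
  ]
}}

```text
time_s: 22.5
ee_pos: [379.7, 102.6, 67.5]
eef_rot: [-0.0, 0.542, 0.841, 0.0]
force: [-9.9, -8.4, 21.0]
gripper_width: 0.1
gripper_force: 11.1
```

>>> {"fn": "move_arm", "kwargs": {
  "rows": [
    {"linear": [0, 0.006, 0], "gripper": -1, "twist": [0, 0, 0]},
    {"linear": [0, 0.006, 0], "gripper": -1, "twist": [0, 0, 0]},
    {"linear": [0, 0.006, 0], "gripper": -1, "twist": [0, 0, 0]},
    {"linear": [0, 0.006, 0], "gripper": -1, "twist": [0, 0, 0]},
    {"linear": [0, 0.006, 0], "gripper": -1, "twist": [0, 0, 0]},
    {"linear": [0, 0, 0], "gripper": -1, "twist": [0, 0, 0]},
    {"linear": [0, 0, 0], "gripper": -1, "twist": [0, 0, 0]}
  ]
}}

```text
time_s: 23.08
ee_pos: [407.3, 115.1, 67.4]
eef_rot: [0.0, 0.542, 0.841, 0.001]
force: [-0.0, 0.0, -0.1]
gripper_width: 0.3
gripper_force: 0.0
```

>>> {"fn": "move_arm", "kwargs": {
  "rows": [
    {"linear": [0, 0, -0.04], "gripper": -1, "twist": [0, 0, 0]},
    {"linear": [0, 0, -0.04], "gripper": -1, "twist": [0, 0, 0]},
    {"linear": [0, 0, -0.04], "gripper": -1, "twist": [0, 0, 0]},
    {"linear": [0, 0, -0.04], "gripper": -1, "twist": [0, 0, 0]},
    {"linear": [0, 0, -0.04], "gripper": -1, "twist": [0, 0, 0]},
    {"linear": [-0.015, 0, -0.04], "gripper": -1, "twist": [0, 0, 0]},
    {"linear": [-0.015, 0, 0], "gripper": -1, "twist": [0, 0, 0]},
    {"linear": [0, 0, 0], "gripper": -1, "twist": [0, 0, 0]}
  ]
}}

```text
time_s: 23.75
ee_pos: [421.4, 86.5, 308.9]
eef_rot: [0.003, 0.542, 0.84, 0.002]
force: [0.5, -0.4, -1.1]
gripper_width: 0.6
gripper_force: 0.0
```

```bash
python3 c.py; python3 g.py|grep scene
python3 - <<'E'
from w import *
pic,d,W,s=wcloud(); np.save("pics/Qw.npy",tf(W)); Q=tf(W)
ok=(d>0)&(Q[...,0]>-180)&(Q[...,0]<-10)&(abs(Q[...,1]-8)<90)&(Q[...,2]<0)
v,u=np.where(ok); y0,y1,x0,x1=v.min(),v.max(),u.min(),u.max(); print(y0,y1,x0,x1)
a=cv2.resize(pic[y0:y1,x0:x1],(440,min(600,int(440*(y1-y0)/(x1-x0)))),interpolation=2)
b,db=arm.camera("scene"); b=cv2.resize(b[160:360,170:345],(350,400),interpolation=2)
H=max(a.shape[0],400); c=np.zeros((H,795,3),np.uint8); c[:a.shape[0],:440]=a; c[:400,445:]=b; cv2.imwrite("pics/comp2.png",c[:600])
E
```

```text
t 23.75 rel [-125.64  -45.63  193.94] tool tilt 0.006 radius 231.07916791215723 force(e,f,k) [ 0.3 -0.5 -1.1] grip 0.5967578110878641 0.0 expect [103.1  63.8] q [ 0.06  0.11  1.65 -0.    1.38 -0.36] tq [-0.12  0.06  0.03]
scene [  163     0   115   229 11610] med [-168.  -53.  419.] x [-177. -117.] y [-76. -11.] z [360. 534. 612.]
scene [198 282  11  22  22] med [-114.   85.  -63.] x [-138.  -89.] y [83. 87.] z [48. 52. 53.]
scene [205 285  49  30 657] med [-102.   49.  -76.] x [-138.  -78.] y [ 3. 74.] z [25. 39. 45.]
scene [259 297  20  24 306] med [-99. -50. -73.] x [-115.  -79.] y [-66. -31.] z [31. 42. 49.]
95 249 272 427
```

View pics/comp2.png

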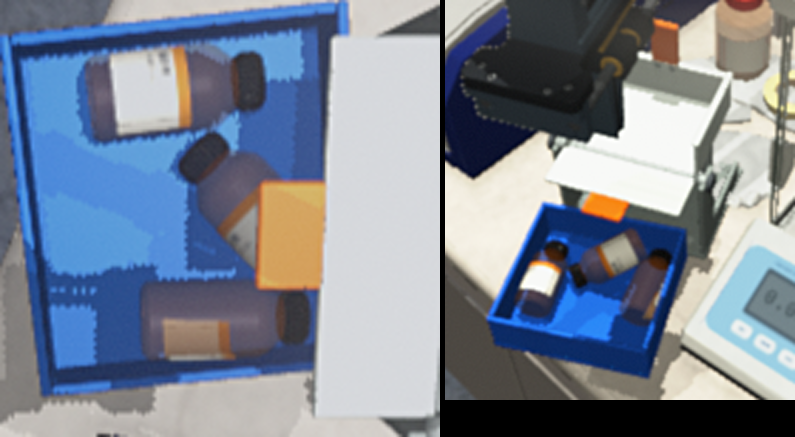

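All three bottles now lie flat inside the tub, at about (165,90), (230,200) and (220,320). The tray is level and empty, the gate is down, and the gripper is clear of everything.

```bash
python3 -c "
from workcell import arm
print(arm.hand_in())"
```

```text
the job is handed in; nothing more can be done
None
```

The job is handed in at about 24 s: all three bottles lie in the blue tub, and the tray is back level on its rest with the gate down. They first came to rest leaning on the tub's front rim, so after lowering the tray I pushed them over with the closed fingers (brief peak about 25 N). The press that confirmed the gate's stop briefly reached about 9–10 N, above the 5 N guideline, but the tray stayed level.

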